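Seat the paddle beater on the mixer drive and keep it pressed home

TASK

Lift the blue-handled paddle beater out of the drying rack, turn it so that the four splines of its foot line up with the four slots of the drive coupling in the mixer bowl, and slide it down until its splines mesh and its blue collar sits flush on the coupling. A spring in the coupling pushes it back out, so finish while still holding the beater and pressing it fully home; do not let go. Leave the other tool in the rack and everything else on the counter where it is.

Things in the scene. Friction and masses are not known exactly. Their poses are not given: they have to be found in the camera images.
- beater: Loose mixing tool, 0.15 to 0.31 kg, 120 mm tall, upright in a rack well. Origin: centre of the lowest edge of its foot, z up its stem. Steel foot of four splines in a cross along its x and y axes: 40 mm tip to tip, each 8 mm thick, z 0 to 24 mm, the lowest 4 mm tapering to an edge. Two white paddles along +x and -x, out to 66 mm radius, z 26 to 63 mm. Stem white, 28 mm diameter.
- beater_grip (a point): Centre of the beater's blue block grip, on its axis, 100 mm above the beater's origin; axes as the beater's. The grip is 40 mm along x, 24 mm along y and 40 mm high; grasp it from above with the fingers closing along y.
- beater_collar (a point): Centre of the underside of the beater's blue round collar (48 mm diameter, 10 mm thick), on its axis, 24 mm above the beater's origin; axes as the beater's.
- drive_mouth (a point): Mouth of the drive coupling in the middle of the bowl, level with the tops of its four black 17 mm square posts, 136 mm above the counter. z up; x and y run along the two crossing slots between the posts (10.5 mm wide, 45 mm long, open ended): the beater fits at every quarter turn. Stands at any angle; turns about z only against about 0.15 N m of friction.
- spring_plate (a joint): How far (m) the orange sprung plate inside the coupling is pressed down. 0 = free, its top 16 mm below the mouth; the foot meets it there. The spring resists with 5 N at first and 10.6 N at 8 mm, where the beater's collar sits flush on the posts and stops.
- rack: Fixed grey drying rack, a block 100 mm (x) by 270 mm (y) by 32 mm high, origin at the centre of its underside. Two round wells of 47 mm diameter and 20 mm depth (floor 12 mm above the counter) at y = +75 and -75 mm in its frame; each holds one tool by its foot.
- slicing_disc: The other tool in the rack, to be left alone: same foot and grip but with a yellow grip and collar and a steel disc of 116 mm diameter at 50 mm above its origin (lowest edge of its foot).
- mixer: Fixed white mixer base, 250 mm (x) by 230 mm (y), top 98 mm above the counter, origin at the centre of its underside. It carries a steel bowl, 196 mm outer diameter, inner radius at least 85 mm, rim 165 mm above the counter (29 mm above the coupling's mouth); the coupling is at its centre.
- spray_cleaner: Loose white bottle with green cap, 72 mm diameter, 190 mm tall, standing near the back; origin at the centre of its underside. Leave alone.
- spice_jar: Loose jar with red lid, 56 mm diameter, 100 mm tall, standing near the back; origin at the centre of its underside. Leave alone.
- mug: Loose white mug, 80 mm diameter, 90 mm tall, near the back; origin at the centre of its underside. Leave alone.
- prep_bowl: Loose red bowl, 140 mm diameter, 55 mm tall, near the back; origin at the centre of its underside. Leave alone.
- spatula: Loose black-handled spatula, 280 mm long, lying flat along x on the counter at the right; origin near its middle, on the counter. Leave alone.
There are look-alikes about, which are no part of the job. Leave any green or yellow look-alike of the beater alone.

How it is judged:
By the outcome, as a careful person would: the job done as asked, in the order asked, and still so for the second after the job is handed in, while the arm keeps its last pose, push and grip.
It also fails if it takes over 48 s, if anything falls off the work surface, if the arm or the gripper's body presses on something with over 40 N, if the wrist force passes 120 N, or if a joint passes its speed limit or range.

ROBOT

A 6-joint arm with a two-finger parallel gripper is mounted at the origin on the work surface. World frame = base frame: x ahead of the robot, y to its left, z up, the work surface at z = 0. Lengths are in m, angles in rad, forces in N, time in s.
With the tool pointing down it reaches from about 0.3 to 0.875 m from the base axis. Payload 4.2 kg.
Tool frame: the origin (TCP) lies between the finger pads; the fingertips stand 17 mm ahead of it and the grasp point (between the pads) lies 2 mm behind it (ctrl.finger_overhang is the z of the fingertips in the tool frame, in m); z points along the fingers, y is the direction in which the jaws open and shut (so a half turn about z gives the same grasp; the last joint's range is limited). The gripper opens to 85 mm and grips with 20 to 120 N. Pads are 22 mm wide; open, the fingers measure 114 mm over their backs; the gripper's body (76 mm by 85 mm) begins 54 mm behind the grasp point. The pads swing forward as they close: fully open they stand 13 mm farther back than shut.
Start: joints at [1.242, 0.32, 1.565, -0, 1.257, -0.02], TCP at [0.175, 0.548, 0.248] pointing down, gripper open.
Joint ranges: [-3.11, 3.11], [-0.84, 2.01], [0.21, 2.61], [-1.34, 4.49], [0.05, 2.63], [-2.56, 2.56]. Speed limits (rad/s): [2.57, 2.57, 3.14, 3.14, 3.14, 3.14].

INTERFACE

Orientations are given as a unit quaternion [w, x, y, z].
In Python, from workcell import ctrl, eyes gives the robot as it stands. The module is installed in compiled form; this text tells all that it offers.
- The arm moves only by the shell command python3 -m pendant 'ROWS' [FORCE]. ROWS is JSON, a list of rows, each a list of 3 entries, a list of its own where there are three numbers: the shift along the tool's x, y, z in mm, then the turn about the tool's z in rad, then the opening, from 0 (shut) to 1 (fully open). In form: [[[tx, ty, tz], turn, gripper], ...]. A call has 1 to 8 rows; each row shifts and turns the commanded pose from where the row before left it, along the tool's axes as they then stand; what a row does not reach is not made up. A row lasts 1/8 s, in which the tool goes at most 62.5 mm and 10.7 degrees, less where a joint would pass 70% of its speed; a pose out of reach is approached as far as the arm can. A call with a gripper value outside its range is refused whole. The fingers move at their own pace and stop on an object; FORCE is the grip in N (left out, the last holds). Time passes only in rows, so rows that do not move let the fingers close. It gives the time, the measured TCP pose, the force and the opening at its end, in the units of the state.
- ctrl.read_state(): the state, without advancing time (a new reading comes with each control period).
- eyes.capture(name): name is "scene" or "top"; returns the picture (384x512x3 uint8, blue, green, red); there is no depth.
- eyes.calibration(name): a dict with "intrinsics" (3x3 intrinsics, pixels), "k1" (the pictures are not rectified: a ray, as slopes to the right and down, at radius r is drawn at 1 + k1 r^2 times it, then the intrinsics apply), "R" (3x3) and "t" (3): a world point X has camera coordinates R X + t. Camera axes: x right, y down, z forward; pixel columns grow to the right and rows downward; lengths in m; the calibration is good to about 2 mm. A picture is of the moment at which its call begins. calibration takes no time and is no camera call.
- ctrl.hand_in(): hands the job in, once; it reports no verdict.
The state is a dict: "clock": time; "joints": joint angles; "dq": joint speeds; "joint_torque": joint torques, N m; "ee_pos": TCP position; "eef_rot": TCP orientation; "ft_force": force on the tool from outside, world axes, zero at the start; "moment": the same for the moment, N m; "grip_width": opening from 0.0 (shut) to 1.0 (fully open).
Only numpy, scipy, OpenCV 4.12 (cv2) and the standard library are available. Lean on these libraries where they do the work, as an engineer would, in place of code of your own. Each camera call takes 0.05 s, during which the arm holds its last target.

## Working session

There is one attempt and no reset: what is moved stays moved. The work goes in short steps, Python scripts to look and compute and a shell command to move; the robot and the scene stay as the last step left them, time stands still between calls to the robot, and variables do not carry over. Pictures are saved under pics/ and viewed, and the job is handed in when it is done.

```bash
mkdir -p pics; python3 - <<'E'
from workcell import ctrl, eyes
import cv2
for n in("scene","top"):
    cv2.imwrite(f"pics/{n}0.png",eyes.capture(n)); c=eyes.calibration(n); print(n,c)
print(ctrl.read_state())
E
```

```text
scene {'intrinsics': array([[352.80612779,   0.        , 255.80792239],
       [  0.        , 352.80612779, 195.60992922],
       [  0.        ,   0.        ,   1.        ]]), 'k1': -0.08288799603268635, 'R': array([[-0.56351334,  0.82589121, -0.01887921],
       [ 0.47543616,  0.30553596, -0.82498984],
       [-0.67558358, -0.47386864, -0.56483213]]), 't': array([ 0.31708506, -0.1542808 ,  1.35844788])}
top {'intrinsics': array([[394.86520765,   0.        , 258.3281987 ],
       [  0.        , 394.86520765, 185.48359061],
       [  0.        ,   0.        ,   1.        ]]), 'k1': -0.042102715609707485, 'R': array([[ 1.35952171e-02, -9.99906872e-01,  1.19032157e-03],
       [-9.93076419e-01, -1.36412411e-02, -1.16675377e-01],
       [ 1.16680748e-01,  4.04146795e-04, -9.93169391e-01]]), 't': array([-0.03586429,  0.52953769,  1.30039249])}
{'clock': 0.1, 'joints': array([ 1.24196969e+00,  3.20219420e-01,  1.56551749e+00,  2.82093767e-05,
        1.25737477e+00, -2.00156684e-02]), 'dq': array([ 0.00305025, -0.00303624, -0.0025758 , -0.00064056,  0.00169963,
        0.00046025]), 'joint_torque': array([ 4.63468086e-05, -4.16406441e+01, -2.34707397e+01,  1.28735610e-04,
        4.85518860e-03,  9.79445304e-06]), 'ee_pos': array([0.17463655, 0.54744508, 0.24758656]), 'eef_rot': array([-1.45015043e-04,  1.53796944e-01,  9.88102182e-01, -7.45660416e-04]), 'ft_force': array([-0.90212737, -0.72501656, -0.53860262]), 'moment': array([0.02554235, 0.0018774 , 0.02716938]), 'grip_width': 0.9971245596091295}
```

```bash
ls
```

```text
pics
```

View pics/scene0.png

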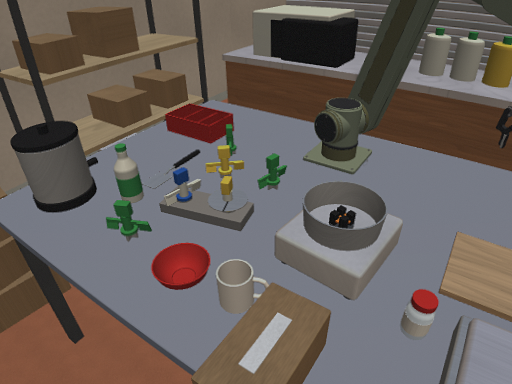

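View pics/top0.png

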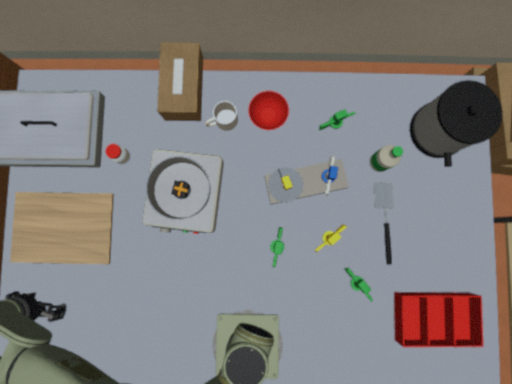

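The scene view shows the blue beater standing in the rack at about (182,178), with the coupling in the bowl at (343,215). In the top view they are at about (331,174) and (181,189). I'll zoom in on both.

```bash
python3 - <<'E'
import cv2,numpy as np
t=cv2.imread('pics/top0.png');s=cv2.imread('pics/scene0.png')
f=lambda im,x,y,w,h,k:cv2.resize(im[y:y+h,x:x+w],None,fx=k,fy=k,interpolation=cv2.INTER_CUBIC)
cv2.imwrite('pics/z1.png',np.hstack([f(t,302,146,50,60,8),f(t,156,165,50,60,8)]))
cv2.imwrite('pics/z2.png',np.hstack([f(s,155,160,50,60,8),f(s,318,185,50,60,8)]))
E
```

```text
(no output)
```

View pics/z1.png

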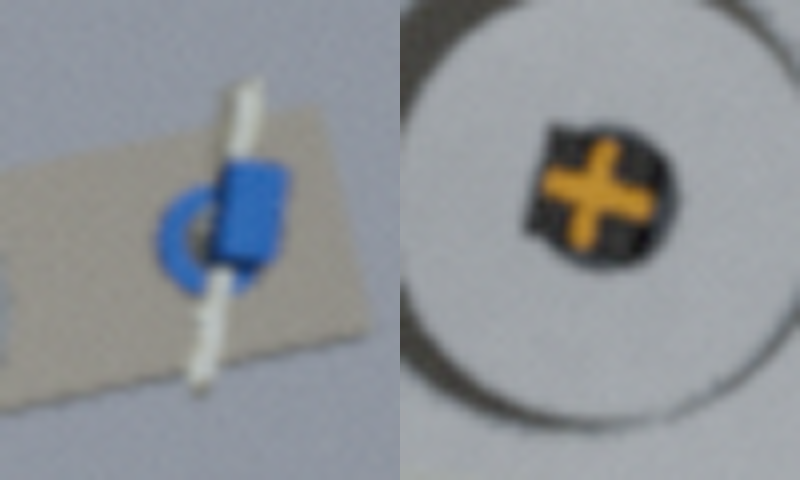

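View pics/z2.png

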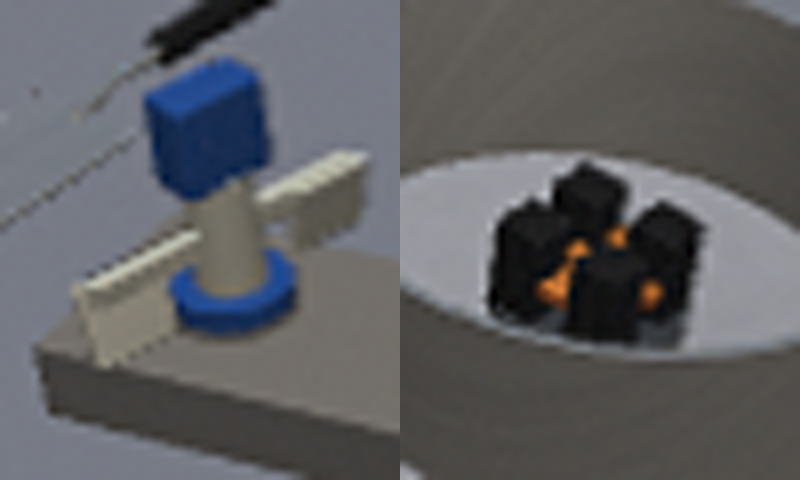

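```bash
cat > h.py <<'E'
import numpy as np, cv2
from workcell import ctrl, eyes
from scipy.optimize import brentq
C={n:eyes.calibration(n) for n in("scene","top")}
def ray(n,uv):
    c=C[n];K=c["intrinsics"];k=c["k1"]
    uv=np.atleast_2d(uv).astype(float)
    d=np.stack([(uv[:,0]-K[0,2])/K[0,0],(uv[:,1]-K[1,2])/K[1,1]],1)
    p=d.copy()
    for _ in range(30): p=d/(1+k*(p**2).sum(1,keepdims=True))
    R=c["R"];o=-R.T@c["t"]
    return o,np.c_[p,np.ones(len(p))]@R
def onplane(n,uv,z):
    o,d=ray(n,uv); return o+d*((z-o[2])/d[:,2])[:,None]
def proj(n,X):
    c=C[n];X=np.atleast_2d(X)@c["R"].T+c["t"];p=X[:,:2]/X[:,2:];p=p*(1+c["k1"]*(p**2).sum(1,keepdims=True))
    K=c["intrinsics"];return p*[K[0,0],K[1,1]]+[K[0,2],K[1,2]]
def tri(a,b):
    (o1,d1),(o2,d2)=ray("top",a),ray("scene",b);d1=d1[0];d2=d2[0]
    s=np.linalg.lstsq(np.c_[d1,-d2],o2-o1,rcond=None)[0]
    p,q=o1+s[0]*d1,o2+s[1]*d2
    return (p+q)/2,np.linalg.norm(p-q)
E
python3 - <<'E'
from h import *
for n in C: print(n,"cam",-C[n]["R"].T@C[n]["t"])
for n in ("top",):
    im=cv2.imread(f'pics/{n}0.png');hsv=cv2.cvtColor(im,cv2.COLOR_BGR2HSV)
    b=cv2.inRange(hsv,(100,130,40),(125,255,255))
    num,l,st,ce=cv2.connectedComponentsWithStats(b)
    print('blue',[(st[i].tolist(),ce[i].round(1)) for i in range(1,num) if st[i,4]>20])
    o=cv2.inRange(hsv,(8,140,90),(25,255,255)); o[:, :160]=0;o[:,205:]=0;o[:165]=0;o[215:]=0
    ys,xs=np.nonzero(o);print('orange',len(xs),xs.mean(),ys.mean())
    for r in range(178,200): print(''.join(' .#'[(o[r,x]>0)*2] for x in range(165,198)), )
    w=cv2.inRange(hsv,(0,0,170),(60,60,255))
    for r in range(152,198): print(r,''.join('w' if w[r,x] else 'b' if b[r,x] else '.' for x in range(315,346)))
print(im[165:185,331].tolist())
E
```

```text
scene cam [1.16977741 0.42898642 0.64600124]
top cam [ 0.3746282  -0.02916295  1.35333672]
blue [([322, 167, 15, 15, 134], array([330. , 173.5]))]
orange 89 180.1123595505618 188.8988764044944
                                 
                                 
                                 
                                 
                                 
               ###               
               ###               
              ####               
          ########               
         #########               
         #############           
          #############          
            ###########          
            ##########           
            ####     #           
            ####                 
            ###                  
            ###                  
                                 
                                 
                                 
                                 
152 ...............................
153 ...............................
154 ...............................
155 ...............................
156 ...........
[... 1115 characters left out ...]
..w..................
188 ............w..................
189 ............w.w................
190 ...........w...................
191 ...........w...................
192 ...............................
193 ...............................
194 ...............................
195 ...............................
196 ...............................
197 ...............................
[[163, 152, 143], [160, 112, 86], [162, 93, 43], [168, 96, 43], [167, 95, 40], [169, 98, 39], [174, 102, 45], [175, 103, 47], [176, 104, 49], [177, 105, 48], [178, 106, 49], [178, 105, 51], [163, 94, 43], [111, 62, 30], [105, 72, 54], [152, 112, 90], [168, 125, 101], [160, 132, 116], [145, 144, 142], [136, 145, 145]]
```

```bash
python3 - <<'E'
from h import *
im=cv2.imread('pics/top0.png')
def up(x,y,w,h,k=8): return cv2.resize(im[y:y+h,x:x+w],None,fx=k,fy=k,interpolation=cv2.INTER_CUBIC)
back=lambda p,x,y,k=8:(np.asarray(p,float)+.5)/k-.5+[x,y]
# coupling
c=up(156,165,50,60);hsv=cv2.cvtColor(c,cv2.COLOR_BGR2HSV)
o=cv2.inRange(hsv,(5,130,100),(28,255,255))
ys,xs=np.nonzero(o)
uv=back(np.c_[xs,ys],156,165)
X=onplane('top',uv,0.128)[:,:2]
m=X.mean(0)
# fit cross: minimise sum min(|u|,|v|)^2 over centre+angle via optimizer
from scipy.optimize import minimize
def cost(p):
    d=X-p[:2];cs,sn=np.cos(p[2]),np.sin(p[2]);u=d@[cs,sn];v=d@[-sn,cs]
    return np.mean(np.minimum(abs(u),abs(v))**2)*1e6
best=min((minimize(cost,[*m,a],method='Nelder-Mead',options=dict(xatol=1e-5,fatol=1e-6,initial_simplex=[[*m,a],[m[0]+.004,m[1],a],[m[0],m[1]+.004,a],[*m,a+.2]])) for a in np.arange(0,1.57,.2)),key=lambda r:r.fun)
print('coupling',best.x,np.degrees(best.x[2])%90,best.fun,'mean',m)
# beater grip
c=up(302,146,50,60);hsv=cv2.cvtColor(c,cv2.COLOR_BGR2HSV)
w=((c.min(2)>165)).astype(np.uint8)
b=cv2.inRange(hsv,(100,150,150),(125,255,255))
cv2.imwrite('pics/m.png',np.hstack([w*255,b,o]))
ys,xs=np.nonzero(w)
E
```

```text
coupling [0.50542788 0.21685643 1.32756359] 76.06379085808443 11.043607527786751 mean [0.5049058  0.21571672]
```

View pics/m.png

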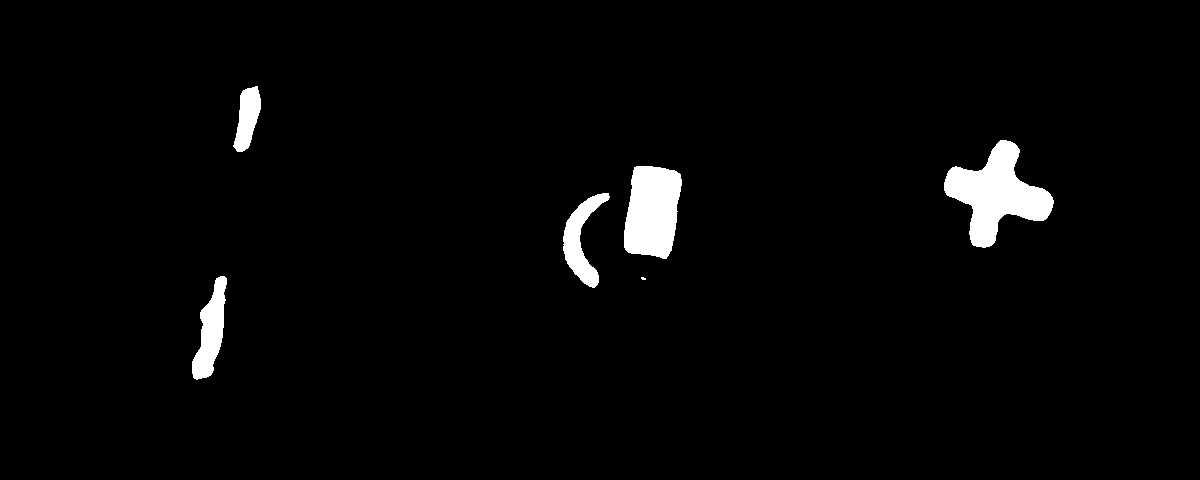

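```bash
python3 - <<'E'
from h import *
im=cv2.imread('pics/top0.png')
c=cv2.resize(im[146:206,302:352],None,fx=8,fy=8,interpolation=cv2.INTER_CUBIC);hsv=cv2.cvtColor(c,cv2.COLOR_BGR2HSV)
back=lambda p:(np.asarray(p,float)+.5)/8-.5+[302,146]
b=cv2.inRange(hsv,(100,140,140),(125,255,255)); b[:,:215]=0;b[270:]=0
ct=max(cv2.findContours(b,0,1)[0],key=cv2.contourArea)
box=cv2.boxPoints(cv2.minAreaRect(ct));P=onplane('top',back(box),.132)[:,:2]
print('grip top',P.mean(0),np.linalg.norm(np.diff(P,axis=0),axis=1))
print(np.degrees(np.arctan2(*(P[1]-P[0])[::-1])),np.degrees(np.arctan2(*(P[2]-P[1])[::-1])))
w=(c.min(2)>165)
ys,xs=np.nonzero(w);X=onplane('top',back(np.c_[xs,ys]),.075)[:,:2]
m=X.mean(0);e=np.linalg.svd(X-m,full_matrices=False)[2][0];s=(X-m)@e
print('paddle ends',m+e*s.min(),m+e*s.max(),'mid',m+e*(s.min()+s.max())/2,np.ptp(s),np.degrees(np.arctan2(e[1],e[0])))
col=b*0+cv2.inRange(hsv,(100,140,90),(125,255,255))
# scene: grip silhouette mask check by projecting predicted model corners
s=cv2.imread('pics/scene0.png');ce=np.array([*P.mean(0)]);a=np.arctan2(e[1],e[0])
R=np.array([[np.cos(a),-np.sin(a)],[np.sin(a),np.cos(a)]])
pts=np.array([[*(ce+R@[sx*.02,sy*.012]),.132] for sx,sy in((1,1),(1,-1),(-1,-1),(-1,1))])
ends=np.array([[*(ce+R@[sx*.066,0]),.075] for sx in(1,-1)])
cp=np.array([[.5054+.0225*np.cos(t),.2169+.0225*np.sin(t),.12] for t in np.radians([76,166,256,346])])
for n,I in(('scene',s),('top',im)):
    k=4;U=cv2.resize(I,None,fx=k,fy=k,interpolation=cv2.INTER_CUBIC)
    for q in np.vstack([pts,ends,cp]): 
        p=proj(n,q)[0]; cv2.circle(U,tuple(((p+.5)*k-.5).round().astype(int)),2,(0,0,255),-1)
    x=(150,160) if n=='scene' else (302,146); y=(310,185) if n=='scene' else (156,160)
    cv2.imwrite(f'pics/ov_{n}.png',np.hstack([U[j*4:j*4+260,i*4:i*4+260] for i,j in(x,y)]))
E
```

```text
grip top [ 0.56386033 -0.2619501 ] [0.03690559 0.02102775 0.03690714]
-8.497514262630144 -97.39828505778318
paddle ends [ 0.62529766 -0.27387214] [ 0.50297156 -0.25195963] mid [ 0.56413461 -0.26291588] 0.12427321524111508 169.84420962675992
```

View pics/ov_scene.png

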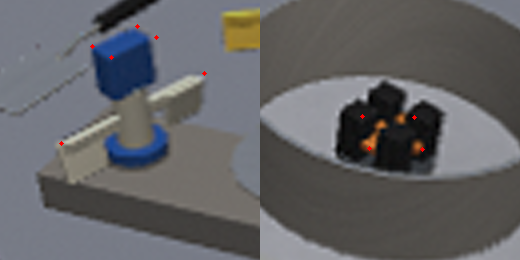

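View pics/ov_top.png

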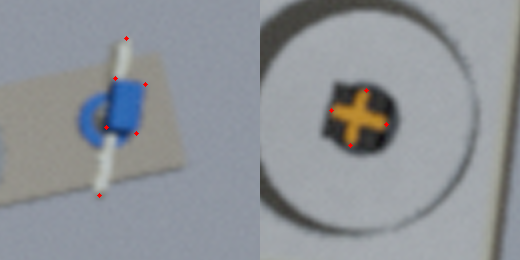

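The beater is at about (0.564, -0.262) with yaw about -10°, and the coupling is at (0.505, 0.217) with slots at about -14°, so only a small turn is needed. Moving over to the beater now.

```bash
python3 -m pendant '[[[-20,-21,0],0,1],[[-38,-40,0],0,1],[[-38,-40,0],0,1],[[-38,-40,0],0,1],[[-38,-40,0],0,1],[[-38,-40,0],0,1],[[-38,-40,0],0,1],[[-38,-40,0],0,1]]' 60; python3 -m pendant '[[[-38,-40,0],-0.02,1],[[-38,-40,0],-0.03,1],[[-38,-40,0],-0.03,1],[[-38,-40,0],-0.03,1],[[-38,-40,0],-0.028,1],[[-38,-40,0],0,1],[[-38,-40,0],0,1],[[-20,-20,0],0,1]]'; python3 - <<'E'
from h import *
s=ctrl.read_state();from scipy.spatial.transform import Rotation as Ro
R=Ro.from_quat(np.r_[s['eef_rot'][1:],s['eef_rot'][0]]).as_matrix()
print(s['clock'],s['ee_pos'],s['joints'].round(2)); print('tool x yaw',np.degrees(np.arctan2(R[1,0],R[0,0])),'to go tool mm',R.T@(np.array([.564,-.2624,.112])-s['ee_pos'])*1000)
E
```

```text
clock: 1.1
ee_pos: [0.356, 0.1724, 0.2482]
eef_rot: [0.0, 0.154, 0.988, 0.0]
ft_force: [1.2, 0.0, 0.2]
grip_width: 0.999
clock: 2.1
ee_pos: [0.5671, -0.1847, 0.2474]
eef_rot: [-0.0, 0.086, 0.996, 0.0]
ft_force: [-0.9, 1.4, -0.3]
grip_width: 1.0
2.1 [ 0.56712205 -0.1846686   0.2473506 ] [-0.33  0.35  1.51 -0.    1.27 -1.73]
tool x yaw 170.10010692736012 to go tool mm [-10.39590362 -77.1040815  135.34618097]
```

```bash
python3 -m pendant '[[[-4,-30,0],0,1],[[-4,-28,0],0,1],[[-2,-10,0],0,1],[[0,0,0],0,1],[[0,0,0],0,1]]'; cat > st.py <<'E'
from h import *
import sys
from scipy.spatial.transform import Rotation as Ro
s=ctrl.read_state()
R=Ro.from_quat(np.r_[s['eef_rot'][1:],s['eef_rot'][0]]).as_matrix()
t=np.array([float(v) for v in sys.argv[1:4]])
print(s['clock'],s['ee_pos'].round(4),s['joints'].round(2),'F',s['ft_force'].round(1),'M',s['moment'].round(2),'g',round(s['grip_width'],3)); print('tool x yaw',np.degrees(np.arctan2(R[1,0],R[0,0])).round(2),'tilt',R[:,2].round(4),'to go tool mm',(R.T@(t-s['ee_pos'])*1000).round(1))
E
python3 st.py .564 -.2624 .112
```

```text
clock: 2.72
ee_pos: [0.5645, -0.2499, 0.2482]
eef_rot: [-0.0, 0.085, 0.996, 0.0]
ft_force: [0.3, -0.5, 0.1]
grip_width: 0.999
2.725 [ 0.5645 -0.2499  0.2482] [-0.44  0.39  1.46  0.    1.29 -1.84] F [ 0.3 -0.5  0.1] M [-0.03 -0.04  0.  ] g 0.999
tool x yaw 170.26 tilt [-2.e-04  8.e-04 -1.e+00] to go tool mm [ -1.7 -12.5 136.2]
```

```bash
python3 -m pendant '[[[-2,-12,10],0,1],[[0,0,25],0,1],[[0,0,30],0,1],[[0,0,30],0,1],[[0,0,25],0,1],[[0,0,12],0,1],[[0,0,4],0,1],[[0,0,0],0,1]]'; python3 st.py .564 -.2624 .112; python3 - <<'E'
from h import *
cs=[eyes.capture(n) for n in('top','scene')]
f=lambda im,x,y:cv2.resize(im[y:y+70,x:x+60],None,fx=6,fy=6,interpolation=cv2.INTER_CUBIC)
cv2.imwrite('pics/g1.png',np.hstack([f(cs[0],300,140),f(cs[1],150,150)]))
E
```

```text
clock: 3.72
ee_pos: [0.5649, -0.2633, 0.1128]
eef_rot: [0.001, 0.085, 0.996, -0.0]
ft_force: [0.8, 0.2, -0.0]
grip_width: 0.996
3.725 [ 0.5649 -0.2633  0.1128] [-0.45  0.5   1.64  0.    1.   -1.85] F [ 0.8  0.2 -0. ] M [-0.02 -0.04 -0.06] g 0.996
tool x yaw 170.22 tilt [ 1.e-03 -4.e-04 -1.e+00] to go tool mm [1.  0.7 0.8]
```

View pics/g1.png

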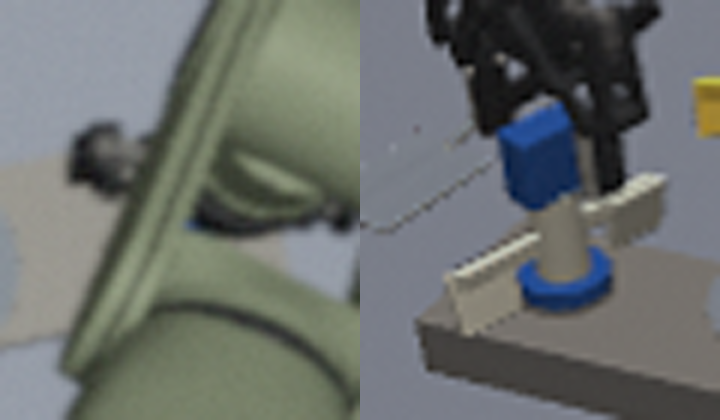

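The scene view shows the grip at about (540,155) between the open fingers. Closing on it.

```bash
python3 -m pendant '[[[0,0,0],0,0.5],[[0,0,0],0,0.3],[[0,0,0],0,0.2],[[0,0,0],0,0.1],[[0,0,0],0,0],[[0,0,0],0,0],[[0,0,0],0,0]]' 80; python3 st.py .564 -.2624 .112
```

```text
clock: 4.7
ee_pos: [0.5645, -0.2631, 0.1125]
eef_rot: [0.0, 0.085, 0.996, -0.0]
ft_force: [0.1, -1.0, 3.1]
grip_width: 0.271
4.7 [ 0.5645 -0.2631  0.1125] [-0.45  0.5   1.64  0.    1.   -1.85] F [ 0.1 -1.   3.1] M [0.03 0.05 0.01] g 0.271
tool x yaw 170.21 tilt [ 4.e-04 -1.e-04 -1.e+00] to go tool mm [0.7 0.6 0.5]
```

```bash
python3 -m pendant '[[[0,0,0],0,0],[[0,0,-3],0,0],[[0,0,-8],0,0],[[0,0,-15],0,0],[[0,0,-15],0,0],[[0,0,-5],0,0],[[0,0,0],0,0]]' 80; python3 st.py .564 -.2624 .112;python3 - <<'E'
from h import *
cs=[eyes.capture(n) for n in('top','scene')]
f=lambda im,x,y:cv2.resize(im[y:y+70,x:x+60],None,fx=6,fy=6,interpolation=cv2.INTER_CUBIC)
cv2.imwrite('pics/g2.png',np.hstack([f(cs[0],300,140),f(cs[1],150,140)]))
E
```

```text
clock: 5.58
ee_pos: [0.5646, -0.2632, 0.159]
eef_rot: [0.001, 0.085, 0.996, -0.0]
ft_force: [0.2, -0.1, -2.1]
grip_width: 0.272
5.575 [ 0.5646 -0.2632  0.159 ] [-0.45  0.46  1.58  0.    1.1  -1.85] F [ 0.2 -0.1 -2.1] M [-0.03  0.04  0.01] g 0.272
tool x yaw 170.21 tilt [ 1.1e-03 -4.0e-04 -1.0e+00] to go tool mm [ 0.8  0.7 47. ]
```

View pics/g2.png

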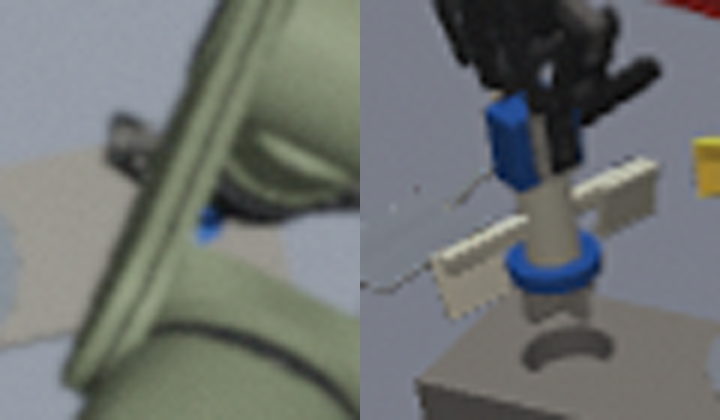

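The beater is held upright, with its foot visible at about (555,300) above the empty well. Lifting it clear of the bowl rim, then carrying it across.

```bash
python3 -m pendant '[[[0,0,-15],0,0],[[0,0,-25],0,0],[[0,0,-30],0,0],[[0,0,-30],0,0],[[0,0,-25],0,0],[[0,0,-15],0,0],[[0,0,-7],0,0],[[4,15,0],0,0]]'; python3 -m pendant '[[[9,30,0],0,0],[[15,50,0],0.01,0],[[15,50,0],0.01,0],[[15,50,0],0.01,0],[[15,50,0],0.01,0],[[15,50,0],0.01,0],[[15,50,0],0.01,0],[[15,50,0],0.013,0]]'; python3 -m pendant '[[[12,35,0],0,0],[[6,18,0],0,0],[[3,8,0],0,0],[[0,0,0],0,0],[[0,0,0],0,0]]'; python3 st.py .5054 .2169 .2125
```

```text
clock: 6.68
ee_pos: [0.5629, -0.2478, 0.3048]
eef_rot: [-0.0, 0.086, 0.996, 0.0]
ft_force: [-0.5, 0.3, -2.5]
grip_width: 0.273
clock: 7.68
ee_pos: [0.5246, 0.1495, 0.3042]
eef_rot: [-0.001, 0.122, 0.993, -0.0]
ft_force: [1.3, -0.3, -2.3]
grip_width: 0.267
clock: 8.3
ee_pos: [0.5207, 0.2104, 0.3053]
eef_rot: [-0.0, 0.122, 0.992, -0.0]
ft_force: [0.0, -0.5, -2.3]
grip_width: 0.273
8.3 [0.5207 0.2104 0.3053] [ 0.36  0.27  1.49 -0.    1.38 -0.96] F [ 0.  -0.5 -2.3] M [-0.02 -0.02  0.06] g 0.273
tool x yaw 165.95 tilt [-1.e-04 -5.e-04 -1.e+00] to go tool mm [16.4  2.7 92.8]
```

```bash
python3 -m pendant '[[[10,2,0],0,0],[[6.5,0.7,0],0,0],[[0,0,20],0,0],[[0,0,20],0,0],[[0,0,10],0,0],[[0,0,0],0,0],[[0,0,0],0,0]]'; python3 st.py .5054 .2169 .2125;python3 - <<'E'
from h import *
cs=[eyes.capture(n) for n in('top','scene')]
cv2.imwrite('pics/top_c.png',cs[0]);cv2.imwrite('pics/scene_c.png',cs[1])
f=lambda im,x,y:cv2.resize(im[y:y+110,x:x+80],None,fx=5,fy=5,interpolation=cv2.INTER_CUBIC)
cv2.imwrite('pics/c1.png',np.hstack([f(cs[0],140,135),f(cs[1],303,130)]))
E
```

```text
clock: 9.18
ee_pos: [0.5056, 0.2183, 0.2562]
eef_rot: [0.001, 0.122, 0.993, 0.0]
ft_force: [0.4, -0.1, -2.4]
grip_width: 0.268
9.175 [0.5056 0.2183 0.2562] [ 0.39  0.28  1.61  0.    1.26 -0.94] F [ 0.4 -0.1 -2.4] M [0.02 0.01 0.03] g 0.268
tool x yaw 166.03 tilt [ 1.6e-03  7.0e-04 -1.0e+00] to go tool mm [-0.1 -1.5 43.7]
```

View pics/c1.png

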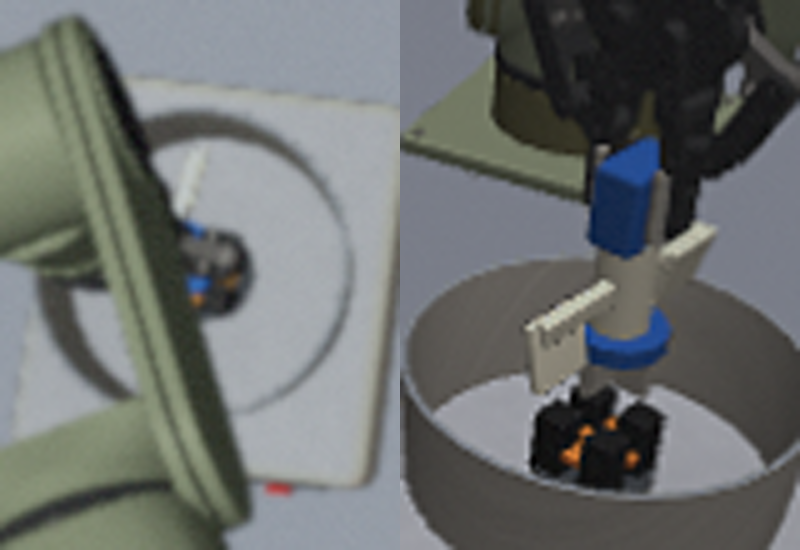

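```bash
python3 - <<'E'
from h import *
print('pred mouth px',proj('scene',[.5054,.2169,.136]),'post tops',[proj('scene',[.5054+.0137*2**.5*np.cos(t),.2169+.0137*2**.5*np.sin(t),.136])[0].round(1).tolist() for t in np.radians([-14+45+90*i for i in range(4)])])
im=cv2.imread('pics/scene_c.png')
k=8;x,y=330,185
c=cv2.resize(im[y:y+30,x:x+35],None,fx=k,fy=k,interpolation=cv2.INTER_CUBIC);hsv=cv2.cvtColor(c,cv2.COLOR_BGR2HSV)
b=cv2.inRange(hsv,(100,110,30),(125,255,255))
ct=max(cv2.findContours(b,0,1)[0],key=cv2.contourArea);r=cv2.boundingRect(ct)
L=(np.array([r[0],r[0]+r[2]])-.0)/k-.5+x
print('collar cols',L,L.mean(),'rows',(r[1])/k-.5+y,(r[1]+r[3])/k-.5+y)
# predicted silhouette of collar
for z in(.1797,.1897):
    q=np.array([[.5056+.024*np.cos(t),.2183+.024*np.sin(t),z] for t in np.linspace(0,6.28,200)]);p=proj('scene',q);print(z,p.min(0),p.max(0),(p.min(0)+p.max(0))/2)
big=np.hstack([c,cv2.cvtColor(b,cv2.COLOR_GRAY2BGR)])
s0=cv2.imread('pics/scene0.png');d=cv2.resize(s0[200:230,325:360],None,fx=k,fy=k,interpolation=cv2.INTER_CUBIC)
d2=d.copy();
for t in np.radians([-14+45+90*i for i in range(4)]):
  for a,bb in((1,1),(1,-1),(-1,1),(-1,-1)):
    ux=np.array([np.cos(np.radians(-14)),np.sin(np.radians(-14))]);uy=np.array([-ux[1],ux[0]])
    ce=np.array([.5054,.2169])+.01375*2**.5*np.array([np.cos(t),np.sin(t)])+.0085*(a*ux+bb*uy)
    p=(proj('scene',[*ce,.136])[0]-[325,200]+.5)*k-.5;cv2.circle(d2,tuple(p.round().astype(int)),2,(0,0,255),-1)
cv2.imwrite('pics/d.png',np.vstack([big,cv2.resize(np.hstack([d,d2]),(big.shape[1],big.shape[0]))]))
E
```

```text
pred mouth px [[343.32904883 212.40429253]] post tops [[344.5, 217.4], [351.5, 212.5], [342.2, 207.6], [335.2, 212.3]]
collar cols [339.5  356.75] 348.125 rows 191.25 203.5
0.1797 [335.67949642 191.80595723] [356.704554   203.62967609] [346.19202521 197.71781666]
0.1897 [336.14988214 188.27573543] [357.32520098 200.00771145] [346.73754156 194.14172344]
```

View pics/d.png

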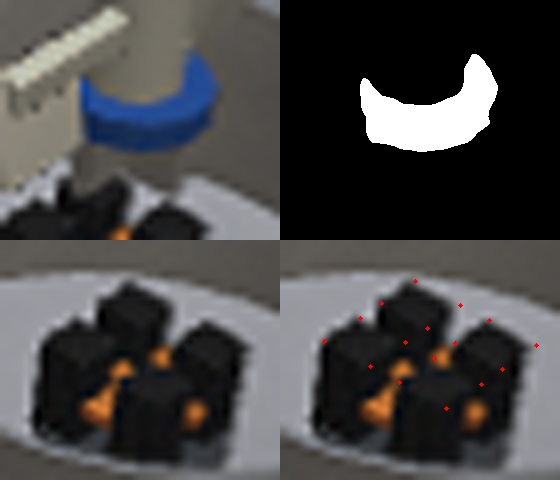

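```bash
python3 - <<'E'
from h import *
s0=cv2.imread('pics/scene0.png')
k=8;x0,y0=325,200
d=cv2.resize(s0[200:230,325:360],None,fx=k,fy=k,interpolation=cv2.INTER_CUBIC)
g=d.max(2)
for thr in(70,85):
  print(thr,[ (r/k-.5+y0, *(((np.nonzero(g[r]<thr)[0][[0,-1]])/k-.5+x0).round(2)), ) for r in range(100,200,12)], 'top row',np.nonzero((g<thr).any(1))[0][0]/k-.5+y0)
for yaw in(-16,-14,-12):
  ux=np.array([np.cos(np.radians(yaw)),np.sin(np.radians(yaw))]);uy=np.array([-ux[1],ux[0]])
  for z in(.136,.122):
    q=np.array([[*(np.array([.5054,.2169])+(a*.01375+e*.0085)*ux+(b*.01375+f*.0085)*uy),z] for a in(1,-1) for b in(1,-1) for e in(1,-1) for f in(1,-1)])
    p=proj('scene',q);i,j=p[:,0].argmin(),p[:,0].argmax();print(yaw,z,'L',p[i].round(2),'R',p[j].round(2),'T',p[p[:,1].argmin()].round(2))
E
```

```text
70 [(212.0, np.float64(330.25), np.float64(354.12)), (213.5, np.float64(329.62), np.float64(355.0)), (215.0, np.float64(329.5), np.float64(354.75)), (216.5, np.float64(329.38), np.float64(354.38)), (218.0, np.float64(328.88), np.float64(354.38)), (219.5, np.float64(328.88), np.float64(353.75)), (221.0, np.float64(328.62), np.float64(353.5)), (222.5, np.float64(328.62), np.float64(353.38)), (224.0, np.float64(329.25), np.float64(352.38))] top row 205.0
85 [(212.0, np.float64(330.12), np.float64(354.38)), (213.5, np.float64(329.5), np.float64(355.12)), (215.0, np.float64(329.38), np.float64(354.88)), (216.5, np.float64(329.25), np.float64(354.62)), (218.0, np.float64(328.75), np.float64(354.5)), (219.5, np.float64(328.75), np.float64(353.88)), (221.0, np.float64(328.5), np.float64(353.62)), (222.5, np.float64(328.5), np.float64(353.62)), (224.0, np.float64(329.0), np.float64(352.75))] top row 199.5
-16 0.136 L [330.07 211.89] R [356.61 212.92] T [341.92 204.69]
-16 0.122 L [329.48 216.52] R [355.77 217.55] T [341.25 209.26]
-14 0.136 L [330.11 212.17] R [356.54 212.64] T [341.47 204.68]
-14 0.122 L [329.53 216.8 ] R [355.7  217.27] T [340.8  209.25]
-12 0.136 L [330.17 212.45] R [356.45 212.36] T [341.02 204.68]
-12 0.122 L [329.58 217.08] R [355.62 216.99] T [340.36 209.25]
```

```bash
python3 -m pendant '[[[-0.5,-1.9,0],0,0],[[0,0,5],0,0],[[0,0,6],0,0],[[0,0,5],0,0],[[0,0,0],0,0],[[0,0,0],0,0]]'; python3 st.py .5057 .2163 .2125; python3 -m pendant '[[[0,0,2],0,0],[[0,0,2],0,0],[[0,0,1],0,0],[[0,0,0],0,0],[[0,0,0],0,0]]'; python3 st.py .5057 .2163 .2125
```

```text
clock: 10.02
ee_pos: [0.5053, 0.2162, 0.2394]
eef_rot: [0.0, 0.122, 0.993, 0.0]
ft_force: [-0.6, -0.9, -1.7]
grip_width: 0.268
10.025 [0.5053 0.2162 0.2394] [ 0.38  0.29  1.64  0.    1.22 -0.94] F [-0.6 -0.9 -1.7] M [-0.01  0.04 -0.05] g 0.268
tool x yaw 166.03 tilt [ 2.e-04  2.e-04 -1.e+00] to go tool mm [-0.3  0.1 26.9]
clock: 10.65
ee_pos: [0.5052, 0.2162, 0.2344]
eef_rot: [0.0, 0.122, 0.993, 0.0]
ft_force: [-0.8, 0.4, -2.3]
grip_width: 0.272
10.65 [0.5052 0.2162 0.2344] [ 0.38  0.29  1.65  0.    1.21 -0.94] F [-0.8  0.4 -2.3] M [ 0.01  0.04 -0.03] g 0.272
tool x yaw 166.03 tilt [ 1.e-04  1.e-04 -1.e+00] to go tool mm [-0.4  0.2 21.9]
```

No contact yet with the foot about 2 mm below the mouth. Continuing down gently.

```bash
python3 -m pendant '[[[0,0,2],0,0],[[0,0,2],0,0],[[0,0,0],0,0],[[0,0,0],0,0]]'; python3 st.py .5057 .2163 .2125; python3 - <<'E'
from h import *
cs=[eyes.capture(n) for n in('top','scene')]
f=lambda im,x,y:cv2.resize(im[y:y+60,x:x+50],None,fx=8,fy=8,interpolation=cv2.INTER_CUBIC)
cv2.imwrite('pics/e1.png',np.hstack([f(cs[0],160,155),f(cs[1],320,175)]))
E
```

```text
clock: 11.15
ee_pos: [0.5052, 0.2162, 0.2303]
eef_rot: [0.0, 0.122, 0.993, 0.0]
ft_force: [-0.6, -0.3, -2.3]
grip_width: 0.271
11.15 [0.5052 0.2162 0.2303] [ 0.38  0.29  1.65  0.    1.2  -0.94] F [-0.6 -0.3 -2.3] M [ 0.05 -0.03  0.01] g 0.271
tool x yaw 166.03 tilt [ 1.e-04  1.e-04 -1.e+00] to go tool mm [-0.4  0.2 17.8]
```

View pics/e1.png

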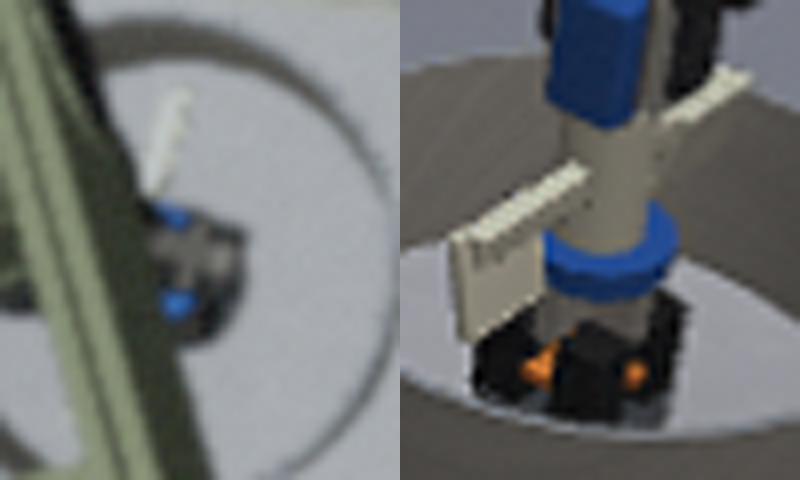

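The scene view shows the steel splines at about (600,315) between the black posts, and there is still no contact force. Continuing onto the spring plate.

```bash
python3 -m pendant '[[[0,0,3],0,0],[[0,0,3],0,0],[[0,0,2.5],0,0],[[0,0,0],0,0]]' 100; python3 st.py .5057 .2163 .2125; python3 -m pendant '[[[0,0,2],0,0],[[0,0,2],0,0],[[0,0,1],0,0],[[0,0,0],0,0],[[0,0,0],0,0]]' ; python3 st.py .5057 .2163 .2125
```

```text
clock: 11.75
ee_pos: [0.5051, 0.2161, 0.2215]
eef_rot: [-0.0, 0.122, 0.993, -0.0]
ft_force: [-0.6, -0.4, -2.1]
grip_width: 0.271
11.75 [0.5051 0.2161 0.2215] [ 0.38  0.3   1.67  0.    1.18 -0.94] F [-0.6 -0.4 -2.1] M [-0.01  0.03  0.02] g 0.271
tool x yaw 166.03 tilt [-6.e-04 -1.e-04 -1.e+00] to go tool mm [-0.6  0.3  9. ]
clock: 12.38
ee_pos: [0.5054, 0.2162, 0.2173]
eef_rot: [0.0, 0.122, 0.993, 0.0]
ft_force: [-0.3, -2.0, 4.2]
grip_width: 0.267
12.375 [0.5054 0.2162 0.2173] [ 0.38  0.3   1.67  0.    1.17 -0.94] F [-0.3 -2.   4.2] M [-0.09  0.24  0.03] g 0.267
tool x yaw 166.03 tilt [ 9.e-04  4.e-04 -1.e+00] to go tool mm [-0.2  0.1  4.8]
```

```bash
python3 -m pendant '[[[0,0,2],0,0],[[0,0,2],0,0],[[0,0,0],0,0],[[0,0,0],0,0]]'; python3 st.py .5057 .2163 .2125; python3 -m pendant '[[[0,0,1],0,0],[[0,0,0],0,0],[[0,0,0],0,0]]' ; python3 st.py .5057 .2163 .2125;  python3 -m pendant '[[[0,0,1],0,0],[[0,0,0],0,0],[[0,0,0],0,0]]' ; python3 st.py .5057 .2163 .2125
```

```text
clock: 12.88
ee_pos: [0.5055, 0.2163, 0.2135]
eef_rot: [0.001, 0.122, 0.993, 0.0]
ft_force: [-0.6, -1.4, 6.3]
grip_width: 0.267
12.875 [0.5055 0.2163 0.2135] [ 0.38  0.3   1.68 -0.    1.16 -0.94] F [-0.6 -1.4  6.3] M [-0.17  0.32 -0.02] g 0.267
tool x yaw 166.03 tilt [ 1.1e-03  4.0e-04 -1.0e+00] to go tool mm [-0.2  0.1  1. ]
clock: 13.25
ee_pos: [0.5055, 0.2162, 0.2129]
eef_rot: [0.001, 0.122, 0.993, 0.0]
ft_force: [-1.8, -1.3, 8.9]
grip_width: 0.265
13.25 [0.5055 0.2162 0.2129] [ 0.38  0.3   1.68 -0.    1.16 -0.94] F [-1.8 -1.3  8.9] M [-0.23  0.49 -0.07] g 0.265
tool x yaw 166.03 tilt [ 1.3e-03  5.0e-04 -1.0e+00] to go tool mm [-0.2  0.1  0.4]
clock: 13.62
ee_pos: [0.5055, 0.2162, 0.2128]
eef_rot: [0.001, 0.122, 0.993, 0.0]
ft_force: [-3.8, -1.7, 12.6]
grip_width: 0.267
13.625 [0.5055 0.2162 0.2128] [ 0.38  0.3   1.68 -0.    1.15 -0.94] F [-3.8 -1.7 12.6] M [-0.36  0.71  0.05] g 0.267
tool x yaw 166.03 tilt [ 2.e-03  7.e-04 -1.e+00] to go tool mm [-0.2  0.1  0.3]
```

```bash
python3 -m pendant '[[[0,0,1.5],0,0],[[0,0,0],0,0],[[0,0,0],0,0],[[0,0,0],0,0],[[0,0,0],0,0]]' ; python3 st.py .5057 .2163 .2125; python3 - <<'E'
from h import *
cs=[eyes.capture(n) for n in('top','scene')]
cv2.imwrite('pics/full.png',cs[1])
f=lambda im,x,y:cv2.resize(im[y:y+60,x:x+50],None,fx=8,fy=8,interpolation=cv2.INTER_CUBIC)
cv2.imwrite('pics/f1.png',np.hstack([f(cs[0],160,155),f(cs[1],320,175)]))
E
```

```text
clock: 14.25
ee_pos: [0.5055, 0.2162, 0.2128]
eef_rot: [0.001, 0.122, 0.993, 0.001]
ft_force: [-4.9, -3.6, 20.7]
grip_width: 0.265
14.25 [0.5055 0.2162 0.2128] [ 0.38  0.3   1.68 -0.    1.15 -0.94] F [-4.9 -3.6 20.7] M [-0.48  1.15  0.02] g 0.265
tool x yaw 166.03 tilt [ 0.003  0.001 -1.   ] to go tool mm [-0.1  0.2  0.3]
```

View pics/f1.png

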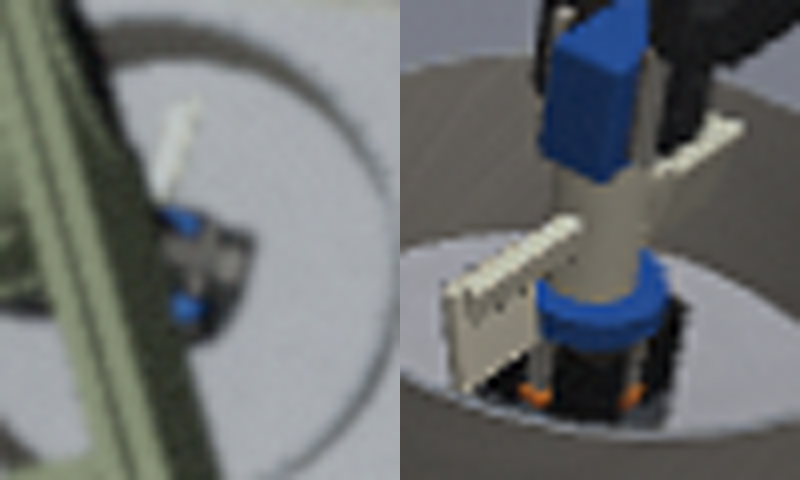

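View pics/full.png

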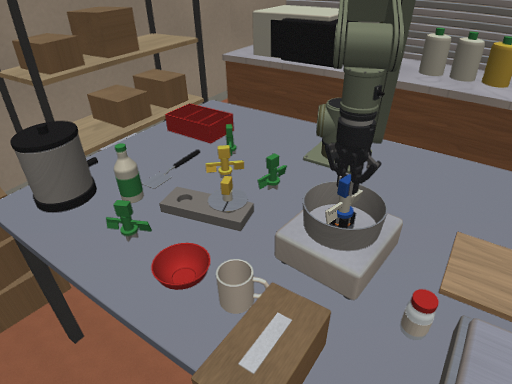

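The collar sits directly on the posts at about (600,330), the splines are in the slots, and the force shows a hard stop. Handing in.

```bash
python3 st.py .5055 .2162 .2125; python3 -c "
from workcell import ctrl
print(ctrl.hand_in())"
```

```text
14.35 [0.5055 0.2162 0.2127] [ 0.38  0.3   1.68 -0.    1.15 -0.94] F [-5.3 -2.9 20.1] M [-0.45  1.11  0.02] g 0.269
tool x yaw 166.03 tilt [ 0.003  0.001 -1.   ] to go tool mm [0.  0.  0.2]
the job is handed in; nothing more can be done
None
```

I lifted the blue-handled beater from the rack and turned it about 4° to match the coupling's slots. I then lowered it until its splines meshed and its collar sat on the posts, and handed in at about 14.4 s while still holding it and pressing down.

- **Fit:** The foot entered the slots with no contact force. The spring force began at the expected height, and the arm then met a hard stop at TCP z 0.2128 m, against 0.2125 m expected. Pressing another 1.5 mm moved nothing and raised the force to about 20 N, well above the 10.6 N spring.
- **Pictures:** The last scene picture shows the collar on the posts with no visible gap. The yellow-handled disc is still in the rack, and the other objects look undisturbed.
- **Small disagreements:** There was about 5 N of sideways force and a 0.2° tool tilt at the final press. Before lowering, the two cameras put the coupling about 1 mm apart, so I aimed between them. The top view was partly hidden by the arm at the end.

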